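Click the desk fan's neck into its base and prove the catches with a measured pull

ROBOT

A 6-joint arm with a two-finger parallel gripper is mounted at the origin on the work surface. World frame = base frame: x ahead of the robot, y to its left, z up, the work surface at z = 0. Lengths are in m, angles in rad, forces in N, time in s.
With the tool pointing down it reaches from about 0.35 to 0.725 m from the base axis. Payload 6 kg.
Tool frame: the origin (TCP) lies at the very end of the fingers, on their centre line; the grasp point (between the pads) lies 19 mm behind it; y points along the fingers, x is the direction in which the jaws open and shut, and the axes are right-handed (so a half turn about y gives the same grasp; the last joint's range is limited). The gripper opens to 85 mm and grips with 20 to 120 N. Pads are 22 mm wide; open, the fingers measure 114 mm over their backs; the gripper's body (76 mm by 85 mm) begins 54 mm behind the grasp point. The pads swing forward as they close: fully open they stand 13 mm farther back than shut.
Start: joints at [1.589, 0.04, 0.085, 0, -1.615, -0.334], TCP at [0.186, 0.57, 0.231] pointing down, gripper open.
Joint ranges: [-2.56, 2.56], [-1.29, 2.01], [-1.08, 1.49], [-3.29, 1.98], [-2.81, -0.18], [-2.99, 2.99]. Speed limits (rad/s): [2.57, 2.57, 3.01, 3.14, 3.14, 3.14].

INTERFACE

Orientations are given as a unit quaternion [w, x, y, z].
In Python, from plant import status, optics, r gives the robot as it stands. The module is installed in compiled form; this text tells all that it offers.
- The arm moves only by the tool play_rows, never from a script. Its argument "rows" is a list of rows, each an object with "gripper": the closure, from 0 (fully open) to 1 (shut); "travel": the shift along the tool's x, y, z in m, a list of three; "spin": the turn about the tool's y in rad. A call has 1 to 12 rows; each row shifts and turns the commanded pose from where the row before left it, along the tool's axes as they then stand; what a row does not reach is not made up. A row lasts 1/12 s, in which the tool goes at most 41.7 mm and 7.16 degrees, less where a joint would pass 70% of its speed; a pose out of reach is approached as far as the arm can. A call with a gripper value outside its range is refused whole. The fingers move at their own pace and stop on an object; the grip force is fixed at half the most. Time passes only in rows, so rows that do not move let the fingers close. It gives the time, the measured TCP pose, the force and the opening at its end, in the units of the state.
- status.sense(): the state, without advancing time (a new reading comes with each control period).
- optics.grab_frame(name): name is "scene" or "top" or "wrist"; returns a dict with "frame" (420x560x3 uint8, red, green, blue), "range_z" (420x560 float32, m along the optical axis (not along the pixel's ray), 0 where there is no reading), "fovy" (degrees; the focal length in pixels is half the picture's height over the tangent of half this angle, whatever the lens; pixels are square), "cx", "cy" (the principal point, pixels), "origin" and "attitude" of the camera in the world; the wrist camera has in their place "tool_from_camera" (4x4, takes a point from camera to tool coordinates, whose origin is the TCP and whose axes are the tool frame's). Camera axes: x right, y up, looking along -z (the intrinsics and any distortion apply to the point x, -y, -z); pixel columns grow to the right and rows downward; lengths in m; the calibration is good to about 2 mm. A picture is of the moment at which its call begins: read the wrist's pose just before it.
- r.job_done(): hands the job in, once; it reports no verdict.
The state is a dict: "time_s": time; "joint_pos": joint angles; "joint_vel": joint speeds; "tau": joint torques, N m; "tcp_pos": TCP position; "eef_rot": TCP orientation; "contact_force": force on the tool from outside, world axes, zero at the start; "torque": the same for the moment, N m; "grip_width": finger opening in m.
Only numpy, scipy, OpenCV 4.12 (cv2) and the standard library are available. Lean on these libraries where they do the work, as an engineer would, in place of code of your own. Each camera call takes 0.05 s, during which the arm holds its last target.

TASK

Put the fan's neck back into its base: stand its foot in the socket and press it straight down, firmly but without ramming it, until both side catches have clicked and it is fully home. Then prove that the catches hold: pull the neck straight up with a slowly rising pull to about 12 N, stop there and hold that for about half a second, and never let the pull go over 18 N, for the catches are only plastic. Ease off, leave the neck standing home and latched in the base with nothing touching it, and leave everything else on the desk in its place.

Things in the scene. Friction and masses are not known exactly. Their poses are not given: they have to be found in the camera images.
- fan_base: white plastic desk fan base, fixed to the desk: round dome 180 mm across, 34 mm high, dial on its -x slope; on it an upright stem, 62 mm along x by 48 mm along y, socket mouth in its top, 86 mm above the origin. Origin: centre of the underside, on the socket's axis; z up. Its suction pad is squashed by 0 to 4 mm, so the origin lies that much below the desk's surface
- socket_seat (a point): centre of the socket's hard floor, 40 mm above the base's origin, 46 mm below the mouth; axes as the base. Bore 36 mm along x by 26 mm along y, with a 4 mm flared lip: about 1 mm to spare on each side of the neck, which fits either way round. Two spring catches with ramped tops stand into it from the +x and -x walls; pressing the foot past them takes 5 to 15 N, then they snap into its groove
- latch_cap: white cap round the top of the stem, 64 x 52 mm, on a black rubber bush; both catches hang in it; origin and axes as the fan base. The catch mounting is worn: with the neck latched, a pull upwards is free over a play of 1 to 7 mm, not known beforehand, until the foot's shoulder meets the catches; then the pull rises steeply against the stiff rubber
- catch_a (a joint): spring catch on the +x side of the stem, ribbed grey thumb tab outside: m that it is pushed outwards; 0 = snapped in (also with an empty socket), about 0.0035 while the foot passes it
- catch_b (a joint): the same catch on the -x side of the stem
- neck_mid (a point): the fan neck, a loose white upright bar, 34 mm along its x, 24 mm along its y, 129 mm tall, about 0.14 kg, standing on its foot. This point: on its axis, 65 mm above its underside; z up. Grip it 20 to 35 mm above this point, so that the fingers stay clear of the stem. Fully home this point is 65 mm above socket_seat and the thin grey line round the neck is level with the mouth
- neck: the same neck; origin at the centre of the underside of its foot. Flat full-width sides 34 to 112 mm up; a groove 5 mm deep in the +x and -x sides from 12 to 34 mm up; the foot's lowest 3 mm are 2 mm narrower on each side; at the top (107 to 129 mm) a round knuckle 22 mm along x and 16 mm along y
- fan_head: fan head lying face down: round wire grille 192 mm across, white motor housing on top, 108 mm tall; origin at the centre of its underside
- tin: round aluminium tin with a ribbed twist cap, 76 mm across, 52 mm tall; origin at the centre of its underside
- tape_dispenser: stainless steel tape dispenser, 62 x 150 mm, 86 mm tall, with a roll of amber tape; origin at the centre of its underside
- tumbler: glass tumbler, 76 mm across the rim, 95 mm tall; origin at the centre of its underside
- coasters: stack of five round brown wooden coasters, 94 mm across, 34 mm tall; origin at the centre of its underside
- stapler: grey and black stapler, 34 x 140 mm, 50 mm tall; origin at the centre of its underside
- pen_pot: dark steel pen pot with pens, 72 mm across, 141 mm tall over the pens; origin at the centre of its underside
Mind the look-alikes: they are no part of the job. What is meant by the neck is not yellow, and is the larger of those in its own colour. What is shaped like the fan_base but red is not meant.

How it is judged:
By the outcome, as a careful person would: the job done as asked, in the order asked, and still so for the second after the job is handed in, with the robot touching nothing.
It also fails if it takes over 64 s, if anything falls off the work surface, if the arm or the gripper's body presses on something with over 40 N, if the wrist force passes 120 N, or if a joint passes its speed limit or range.

## Working session

There is one attempt and no reset: what is moved stays moved. The work goes in short steps, Python scripts to look and compute and a tool call to move; the robot and the scene stay as the last step left them, time stands still between calls to the robot, and variables do not carry over. Pictures are saved under pics/ and viewed, and the job is handed in when it is done.

Besides the shell and the picture viewer there is one more tool, called after "Request:" as name(argument=value, ...), one argument or row to a line, values as JSON. play_rows: Moves the arm, as the interface text tells. Its arguments: {"type":"object","properties":{"rows":{"type":"array","items":{"type":"object","properties":{"gripper":{"type":"number"},"travel":{"type":"array","items":{"type":"number"}},"spin":{"type":"number"}}}}},"required":["rows"]}

```bash
mkdir -p pics; cat > h.py <<'E'
import numpy as np, cv2
from plant import status, optics, r
def grab(n,save=None):
    s=status.sense(); f=optics.grab_frame(n)
    if save: cv2.imwrite('pics/'+save,cv2.cvtColor(f['frame'],cv2.COLOR_RGB2BGR))
    return s,f
E
python3 - <<'E'
from h import *
s=status.sense(); print(s)
for n in ['scene','top','wrist']:
    s,f=grab(n,n+'0.png'); print(n,{k:v for k,v in f.items() if k not in('frame','range_z')}, (f['range_z']>0).mean())
E
```

```text
{'time_s': 0.0, 'joint_pos': array([ 1.58870403e+00,  4.08303711e-02,  8.38295638e-02, -4.89546293e-04,
       -1.61551096e+00, -3.33703906e-01]), 'joint_vel': array([-0.00117566,  0.00124759,  0.00168607, -0.00049886,  0.00060373,
       -0.00182068]), 'tau': array([-2.33656738e-04, -3.68196738e+01,  3.47425354e+01,  6.93259031e+00,
       -5.36228064e-03,  2.16130879e-06]), 'tcp_pos': array([0.18615251, 0.57004786, 0.2302736 ]), 'eef_rot': array([-0.41467555,  0.41565357, -0.57199845,  0.57279496]), 'contact_force': array([ 0.27429794,  1.35254951, -0.00837816]), 'torque': array([-0.002934  , -0.01687993,  0.03199629]), 'grip_width': 0.0854117586349618}
scene {'fovy': 55.72690403601799, 'cx': 270.6384248784237, 'cy': 214.29322516828074, 'origin': array([ 1.29998055, -0.12729663,  0.84139928]), 'attitude': array([0.68403003, 0.30267126, 0.26332355, 0.60922387])} 0.9960289115646258
top {'fovy': 53.7135605521686, 'cx': 275.65188849194794, 'cy': 207.29029284280412, 'origin': array([ 0.32414941, -0.01654335,  1.0856548 ]), 'attitude': array([ 0.71056936,  0.05591592, -0.05434116, -0.69929366])} 0.9960119047619047
wrist {'fovy': 60.07642482341334, 'cx': 279.0226989382347, 'cy': 219.53604070864586, 'tool_from_camera': array([[ 9.99999910e-01,  2.84976963e-04,  3.14909263e-04,
        -2.28485062e-04],
       [ 2.11259283e-04,  3.09467484e-01, -9.50910002e-01,
        -1.43485177e-01],
       [-3.68441622e-04,  9.50909983e-01,  3.09467396e-01,
         7.88709193e-02],
       [ 0.00000000e+00,  0.00000000e+00,  0.00000000e+00,
         1.00000000e+00]])} 0.996016156462585
```

View pics/scene0.png

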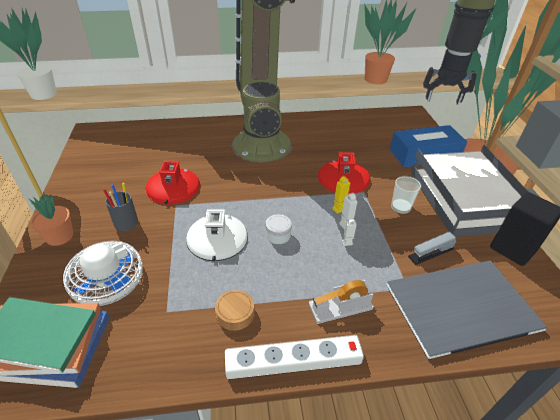

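View pics/top0.png

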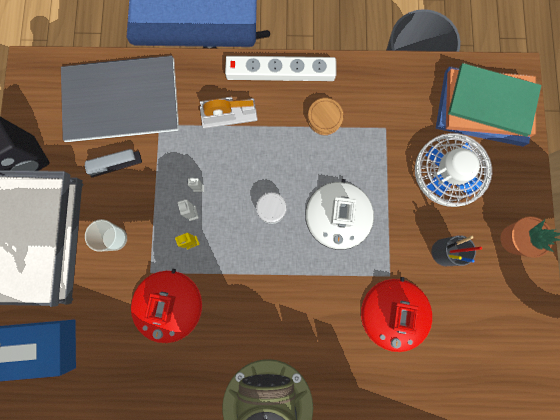

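View pics/wrist0.png

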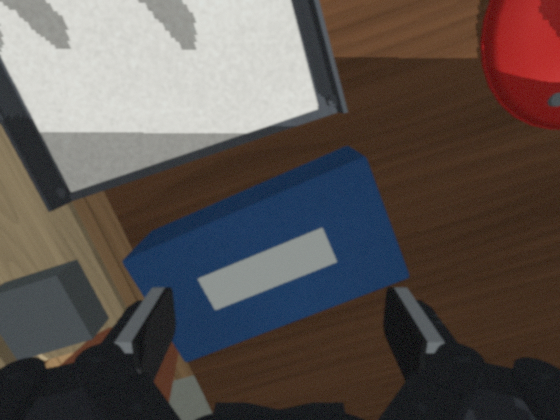

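Scene: white base at scene (216,238) / top (343,213). Red bases at top (166,305) and (398,315) are not meant. Neck candidates: yellow at top (187,241), white at (188,209), and another white at (195,184). Next I'll compare the two white ones in a close crop and by height.

```bash
cat >> h.py <<'E'
from scipy.spatial.transform import Rotation as R
def Rq(q): return R.from_quat([q[1],q[2],q[3],q[0]]).as_matrix()
def pose(s,f):
    if 'tool_from_camera' in f:
        T=np.eye(4);T[:3,:3]=Rq(s['eef_rot']);T[:3,3]=s['tcp_pos'];return T@f['tool_from_camera']
    T=np.eye(4);T[:3,:3]=Rq(f['attitude']);T[:3,3]=f['origin'];return T
def rays(s,f,uv):
    uv=np.asarray(uv,float).reshape(-1,2);T=pose(s,f);F=210/np.tan(np.radians(f['fovy']/2))
    d=np.stack([(uv[:,0]-f['cx'])/F,-(uv[:,1]-f['cy'])/F,-np.ones(len(uv))],1)
    return T[:3,3],d@T[:3,:3].T
def onplane(s,f,uv,z):
    o,d=rays(s,f,uv);return o+d*((z-o[2])/d[:,2])[:,None]
def cloud(s,f):
    v,u=np.mgrid[0:420,0:560];o,d=rays(s,f,np.stack([u.ravel(),v.ravel()],1))
    return (o+d*f['range_z'].reshape(-1,1)).reshape(420,560,3)
def project(s,f,p):
    T=pose(s,f);F=210/np.tan(np.radians(f['fovy']/2));c=(np.asarray(p)-T[:3,3])@T[:3,:3]
    return np.stack([f['cx']+F*c[...,0]/-c[...,2],f['cy']-F*c[...,1]/-c[...,2]],-1)
E
python3 - <<'E'
from h import *
s,f=grab('top'); P=cloud(s,f)
for n,(u0,v0,u1,v1) in dict(y=(172,228,205,252),w1=(174,195,204,224),w2=(184,174,208,196),base=(300,170,380,255)).items():
    q=P[v0:v1,u0:u1].reshape(-1,3); zt=np.percentile(q[:,2],99.8); m=q[:,2]>zt-0.006
    print(n,zt,q[m].mean(0),np.ptp(q[m],axis=0),m.sum())
    m=q[:,2]>0.03; print('  >30mm',q[m].min(0),q[m].max(0))
print('mat z',np.median(P[230:260,250:290,2]))
im=cv2.cvtColor(f['frame'],cv2.COLOR_RGB2BGR)
a=cv2.resize(im[165:265,160:220],None,fx=5,fy=5,interpolation=cv2.INTER_CUBIC)
s2,f2=grab('scene');b=cv2.resize(cv2.cvtColor(f2['frame'],cv2.COLOR_RGB2BGR)[165:265,310:390],None,fx=5,fy=5,interpolation=cv2.INTER_CUBIC)
cv2.imwrite('pics/c1.png',np.hstack([a,b]))
P=cloud(s2,f2)
for n,(u0,v0,u1,v1) in dict(y=(334,176,349,214),w1=(343,190,357,225),w2=(342,219,356,246)).items():
    q=P[v0:v1,u0:u1].reshape(-1,3); m=q[:,2]>.02; print(n,q[m].min(0),q[m].max(0))
E
```

```text
y 0.13094901514672827 [0.39808427 0.20445211 0.12817135] [0.01630749 0.01724904 0.00590902] 41
  >30mm [0.38098801 0.18431972 0.03193548] [0.41410662 0.22293324 0.13112209]
w1 1.0856548024952337 [ 0.32414941 -0.01654335  1.0856548 ] [0. 0. 0.] 3
  >30mm [ 0.32414941 -0.01654335  0.03103499] [0.4926944  0.22007135 1.0856548 ]
w2 0.09822538267085583 [0.53424927 0.18643823 0.13039   ] [0.22327241 0.21667427 0.99324128] 28
  >30mm [ 0.32414941 -0.01654335  0.03260437] [0.54979964 0.20662629 1.0856548 ]
base 1.0856548024952337 [ 0.32414941 -0.01654335  1.0856548 ] [0. 0. 0.] 36
  >30mm [ 0.32414941 -0.2375282   0.03000298] [ 0.53551236 -0.01654335  1.0856548 ]
mat z 0.00025489782729748445
y [ 0.25993737 -0.12729663  0.02022405] [1.29998055 0.26570405 0.84139928]
w1 [ 0.40150023 -0.12729663  0.02144264] [1.29998055 0.22328531 0.84139928]
w2 [ 0.47098378 -0.12729663  0.02000585] [1.29998055 0.20556577 0.84139928]
```

View pics/c1.png

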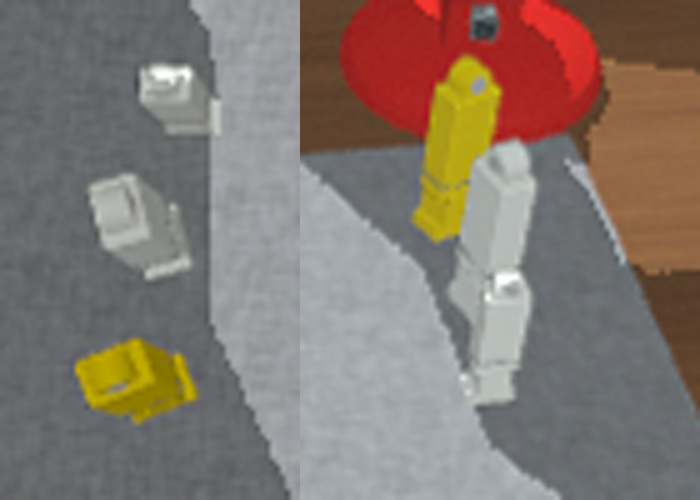

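The crop shows the middle white bar (top (188,209), scene (349,208)) standing taller than the white one at top (195,184). So the middle one is the neck, with the small white one and the yellow one as look-alikes. Next: its pose, and the base's pose.

```bash
python3 - <<'E'
from h import *
s,f=grab('top'); 
def an(P,Z,box,lo,hi,lab):
    u0,v0,u1,v1=box;q=P[v0:v1,u0:u1][Z[v0:v1,u0:u1]>0]; m=(q[:,2]>lo)&(q[:,2]<hi)
    q=q[m]; 
    if len(q)<5: print(lab,len(q)); return
    r=cv2.minAreaRect((q[:,:2]*1000).astype(np.float32)); print(lab,len(q),'z',np.round([q[:,2].min(),q[:,2].max()],4),'rect',r, 'mean',q.mean(0).round(4))
P=cloud(s,f);Z=f['range_z']
w1=(174,195,204,224)
an(P,Z,w1,.118,.14,'neck top knuckle'); an(P,Z,w1,.098,.115,'neck shoulder');an(P,Z,w1,.1,.14,'neck all top')
w2=(184,174,208,196); an(P,Z,w2,.07,.14,'w2')
b=(300,170,380,255)
an(P,Z,b,.075,.1,'stem top'); an(P,Z,b,.03,.07,'dome'); an(P,Z,b,.006,.2,'all')
im=cv2.cvtColor(f['frame'],cv2.COLOR_RGB2BGR)
a=cv2.resize(im[172:254,300:380],None,fx=7,fy=7,interpolation=cv2.INTER_CUBIC); cv2.imwrite('pics/b1.png',a)
s,f=grab('scene'); P=cloud(s,f);Z=f['range_z']
an(P,Z,(185,200,250,265),.075,.1,'sc stem top'); 
an(P,Z,(342,188,360,225),.1,.14,'sc neck'); 
a=cv2.resize(cv2.cvtColor(f['frame'],cv2.COLOR_RGB2BGR)[200:265,180:255],None,fx=7,fy=7,interpolation=cv2.INTER_CUBIC); cv2.imwrite('pics/b2.png',a)
E
```

```text
neck top knuckle 67 z [0.1185 0.1315] rect ((474.7299499511719, 206.19662475585938), (20.27403450012207, 17.288713455200195), 14.995619773864746) mean [0.4735 0.2059 0.1259]
neck shoulder 83 z [0.0985 0.1148] rect ((474.70166015625, 206.43138122558594), (33.68134689331055, 24.14930534362793), 16.141809463500977) mean [0.4717 0.2025 0.1098]
neck all top 152 z [0.1    0.1315] rect ((474.6192932128906, 206.66099548339844), (33.589725494384766, 24.170421600341797), 17.206985473632812) mean [0.4727 0.2041 0.1172]
w2 84 z [0.0723 0.0984] rect ((541.4661865234375, 192.89627075195312), (16.706268310546875, 24.789474487304688), 1.402367115020752) mean [0.5402 0.1917 0.0855]
stem top 401 z [0.075  0.0876] rect ((476.6463623046875, -180.17588806152344), (52.72759246826172, 64.24810791015625), 82.84791564941406) mean [ 0.4761 -0.1797  0.082 ]
dome 411 z [0.03   0.0698] rect ((474.3351745605469, -186.22396850585938), (123.51219940185547, 114.45806884765625), 33.68431854248047) mean [ 0.4634 -0.1766  0.0416]
all 3546 z [0.006  0.0876] rect ((485.4716491699219, -186.43917846679688), (188.34552001953125, 211.96250915527344), 86.49935913085938) mean [ 0.4727 -0.1763  0.031 ]
sc stem top 232 z [0.0752 0.086 ] rect ((477.58587646484375, -180.732421875), (51.39952850341797, 67.2974624633789), 84.26039123535156) mean [ 0.4817 -0.1806  0.0813]
sc neck 118 z [0.1    0.1301] rect ((453.767822265625, 200.42755126953125), (81.19251251220703, 25.653034210205078), 11.552885055541992) mean [0.4796 0.2037 0.1146]
```

View pics/b1.png

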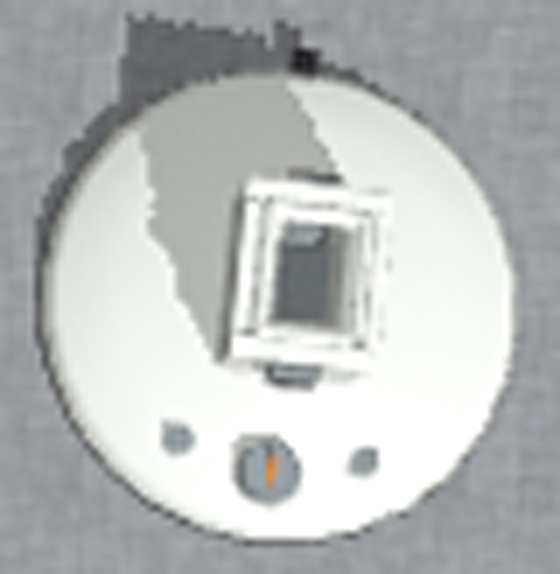

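View pics/b2.png

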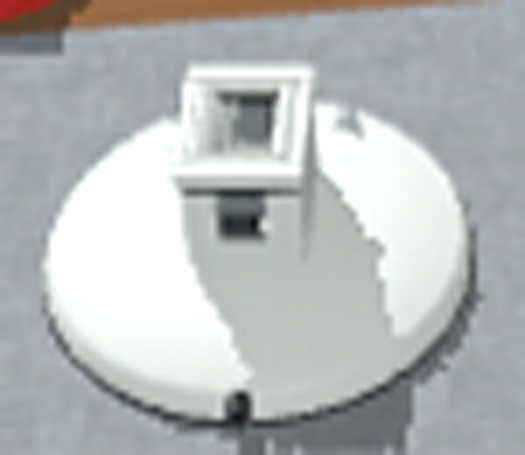

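Measured: neck top 0.13 with rect 33.7×24.1 (expected 34×24), at about (0.4747, 0.2065), yaw about 16°. Stem cap rect is 64×52, matching the description, at about (0.477, -0.180), yaw about -7°, dial on the -x side. I'll grip across the neck's y sides, because the look-alikes stand along x. Now I work out the hover above the neck.

```bash
cat >> h.py <<'E'
def plan(p,jaw_deg=None,s=None):
    s=s or status.sense();M=Rq(s['eef_rot']);d=np.asarray(p)-s['tcp_pos']
    j=np.degrees(np.arctan2(M[1,0],M[0,0]))
    print('tcp',s['tcp_pos'].round(4),'jaw',round(j,2),'down',M[:,1].round(4),'F',s['contact_force'].round(2),'w',round(s['grip_width'],4),'t',s['time_s'])
    print('tool shift now axes',(M.T@d).round(4))
    if jaw_deg is not None:
        e=(jaw_deg-j+90)%180-90; print('spin about y',-np.radians(e).round(4) if M[2,1]<0 else np.radians(e))
        for k in (0,):
            Mn=M@R.from_rotvec([0,-np.radians(e),0]).as_matrix(); print('after spin: jaw',np.degrees(np.arctan2(Mn[1,0],Mn[0,0])),'shift',(Mn.T@d).round(4))
E
python3 - <<'E'
from h import *
plan([.4747,.2065,.22],106.3); print(Rq(status.sense()['eef_rot']).round(3))
E
```

```text
tcp [0.1863 0.5703 0.2311] jaw -108.09 down [-1.e-04 -4.e-04 -1.e+00] F [-0.47 -0.54 -1.27] w 0.0856 t 0.35
tool shift now axes [0.2562 0.0112 0.3871]
spin about y -0.6003
after spin: jaw -73.69999775972465 shift [0.4301 0.0112 0.1747]
[[-0.311 -0.     0.951]
 [-0.951 -0.    -0.311]
 [ 0.    -1.     0.   ]]
```

Request:
play_rows(
  rows=[
    {"gripper": 0, "travel": [0.0213, 0.0009, 0.0322], "spin": 0},
    {"gripper": 0, "travel": [0.0213, 0.0009, 0.0322], "spin": 0},
    {"gripper": 0, "travel": [0.0213, 0.0009, 0.0322], "spin": 0},
    {"gripper": 0, "travel": [0.0213, 0.0009, 0.0322], "spin": 0},
    {"gripper": 0, "travel": [0.0213, 0.0009, 0.0322], "spin": 0},
    {"gripper": 0, "travel": [0.0213, 0.0009, 0.0322], "spin": 0},
    {"gripper": 0, "travel": [0.0213, 0.0009, 0.0322], "spin": 0},
    {"gripper": 0, "travel": [0.0213, 0.0009, 0.0322], "spin": 0},
    {"gripper": 0, "travel": [0.0213, 0.0009, 0.0322], "spin": 0},
    {"gripper": 0, "travel": [0.0213, 0.0009, 0.0322], "spin": 0},
    {"gripper": 0, "travel": [0.0213, 0.0009, 0.0322], "spin": 0},
    {"gripper": 0, "travel": [0.0213, 0.0009, 0.0322], "spin": 0},
  ],
)

```text
time_s: 1.35
tcp_pos: [0.4751, 0.2056, 0.2208]
eef_rot: [0.416, -0.415, 0.572, -0.572]
contact_force: [1.1, 1.3, -0.3]
grip_width: 0.0855
```

Request:
play_rows(
  rows=[
    {"gripper": 0, "travel": [0, 0, 0], "spin": -0.1},
    {"gripper": 0, "travel": [0, 0, 0], "spin": -0.1},
    {"gripper": 0, "travel": [0, 0, 0], "spin": -0.1},
    {"gripper": 0, "travel": [0, 0, 0], "spin": -0.1},
    {"gripper": 0, "travel": [0, 0, 0], "spin": -0.1},
    {"gripper": 0, "travel": [0, 0, 0], "spin": -0.1},
    {"gripper": 0, "travel": [0, 0, 0], "spin": 0},
  ],
)

```text
time_s: 1.93
tcp_pos: [0.4742, 0.2073, 0.2205]
eef_rot: [0.567, -0.566, 0.423, -0.423]
contact_force: [0.1, -0.4, 0.6]
grip_width: 0.0854
```

```bash
python3 - <<'E'
from h import *
plan([.4747,.2065,.22],106.3); s,f=grab('wrist','w1.png'); print(status.sense()['joint_pos'])
E
```

```text
tcp [0.4742 0.2073 0.2205] jaw -73.52 down [ 0.  0. -1.] F [ 0.12 -0.36  0.56] w 0.0854 t 1.9333
tool shift now axes [0.0009 0.0005 0.0002]
spin about y 0.0031
after spin: jaw -73.69999999981528 shift [0.0009 0.0005 0.0002]
[ 8.01601456e-01 -1.81642130e-01 -1.45186657e-01  2.17759213e-05
 -1.60726992e+00  1.05151101e+00]
```

View pics/w1.png

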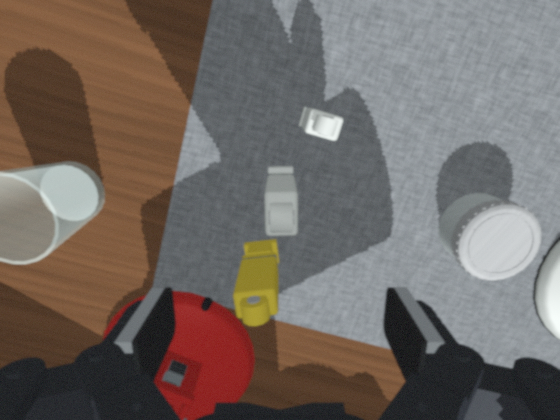

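```bash
cat > nk.py <<'E'
from h import *
s,f=grab('wrist'); P=cloud(s,f); Z=f['range_z']
print('proj tcp',project(s,f,s['tcp_pos']), 'neck est',project(s,f,[.4747,.2065,.109]))
hsv=cv2.cvtColor(f['frame'],cv2.COLOR_RGB2HSV)
for lo,hi in((.118,.14),(.098,.116),(.1,.14)):
    m=(Z>0)&(P[...,2]>lo)&(P[...,2]<hi)&(hsv[...,1]<60)&(np.hypot(P[...,0]-.475,P[...,1]-.206)<.04)
    n,l,st,c=cv2.connectedComponentsWithStats(m.astype(np.uint8)); 
    if n<2: continue
    k=1+np.argmax(st[1:,4]); q=P[l==k]
    print(lo,c[k],len(q),cv2.minAreaRect((q[:,:2]*1000).astype(np.float32)),np.percentile(q[:,2],[2,50,98]).round(4))
E
python3 nk.py
```

```text
proj tcp [280.12095261 289.07998769] neck est [281.00544722 214.21244276]
0.118 [281.52086137 217.23822342] 743 ((476.52984619140625, 206.75875854492188), (20.719213485717773, 17.538169860839844), 15.969571113586426) [0.1196 0.1281 0.1304]
0.098 [280.98127341 205.07615481] 801 ((476.01806640625, 206.77537536621094), (34.21924591064453, 23.733118057250977), 16.30681037902832) [0.0994 0.1122 0.1139]
0.1 [281.2171916  211.24015748] 1524 ((476.01806640625, 206.77537536621094), (34.21924591064453, 23.733118057250977), 16.30681037902832) [0.1031 0.1139 0.1302]
```

Request:
play_rows(
  rows=[
    {"gripper": 0, "travel": [0.0009, 0.005, 0.0014], "spin": 0.006},
    {"gripper": 0, "travel": [0, 0.015, 0], "spin": 0},
    {"gripper": 0, "travel": [0, 0.015, 0], "spin": 0},
    {"gripper": 0, "travel": [0, 0.015, 0], "spin": 0},
    {"gripper": 0, "travel": [0, 0.015, 0], "spin": 0},
    {"gripper": 0, "travel": [0, 0.015, 0], "spin": 0},
    {"gripper": 0, "travel": [0, 0.015, 0], "spin": 0},
    {"gripper": 0, "travel": [0, 0.015, 0], "spin": 0},
    {"gripper": 0, "travel": [0, 0.012, 0], "spin": 0},
    {"gripper": 0, "travel": [0, 0.01, 0], "spin": 0},
    {"gripper": 0, "travel": [0, 0.01, 0], "spin": 0},
    {"gripper": 0, "travel": [0, 0.0055, 0], "spin": 0},
  ],
)

```text
time_s: 3.03
tcp_pos: [0.4755, 0.2067, 0.0716]
eef_rot: [-0.564, 0.565, -0.426, 0.426]
contact_force: [0.2, -0.6, 0.3]
grip_width: 0.0856
```

```bash
python3 nk.py; python3 - <<'E'
from h import *
plan([.4758,.2068,.073],106.1); s,f=grab('wrist','w2.png')
E
```

```text
proj tcp [280.11790789 289.07328807] neck est [280.19835613 344.35107655]
0.118 [280.62811245 364.92074967] 3735 ((477.2406311035156, 207.11822509765625), (20.39197540283203, 18.136478424072266), 18.830305099487305) [0.1188 0.1275 0.1303]
0.098 [280.25994355 314.43854247] 3897 ((476.6184387207031, 207.02151489257812), (33.98819351196289, 24.081111907958984), 17.11531639099121) [0.0988 0.1118 0.1145]
0.1 [280.42661216 340.27759462] 7583 ((476.6289978027344, 206.9871826171875), (33.98819351196289, 24.009273529052734), 17.11531639099121) [0.1018 0.1173 0.13  ]
tcp [0.4752 0.2065 0.071 ] jaw -74.09 down [-0.0019 -0.0012 -1.    ] F [-0.63 -0.96 -1.69] w 0.0854 t 3.0833
tool shift now axes [-0.0001 -0.002   0.0007]
spin about y -0.0034
after spin: jaw -73.90000043106315 shift [-0.0001 -0.002   0.0007]
```

View pics/w2.png

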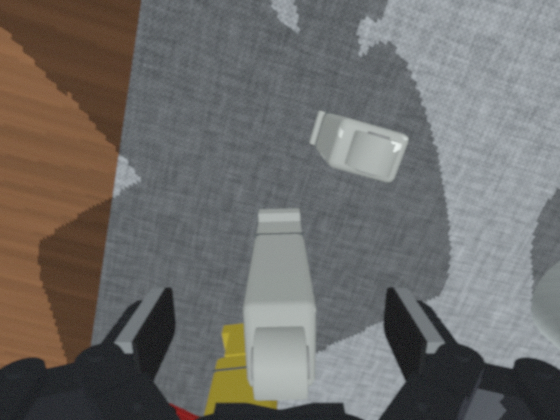

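Request:
play_rows(
  rows=[
    {"gripper": 0.3, "travel": [0, -0.001, 0.001], "spin": 0},
    {"gripper": 0.5, "travel": [0, 0, 0], "spin": 0},
    {"gripper": 1, "travel": [0, 0, 0], "spin": 0},
    {"gripper": 1, "travel": [0, 0, 0], "spin": 0},
    {"gripper": 1, "travel": [0, 0, 0], "spin": 0},
    {"gripper": 1, "travel": [0, 0, 0], "spin": 0},
    {"gripper": 1, "travel": [0, 0, 0], "spin": 0},
    {"gripper": 1, "travel": [0, 0, 0], "spin": 0},
    {"gripper": 1, "travel": [0, 0, 0], "spin": 0},
    {"gripper": 1, "travel": [0, 0, 0], "spin": 0},
  ],
)

```text
time_s: 3.97
tcp_pos: [0.477, 0.2072, 0.0745]
eef_rot: [0.565, -0.564, 0.426, -0.426]
contact_force: [0.1, 0.9, 3.1]
grip_width: 0.0237
```

```bash
python3 nk.py; python3 - <<'E'
from h import *
plan([.4758,.2068,.073],106.1); s,f=grab('wrist','w3.png')
E
```

```text
proj tcp [280.11900168 289.07725317] neck est [280.54385265 343.02426502]
0.118 [379.29994404 364.00429024] 5361 ((485.40985107421875, 183.10888671875), (27.835981369018555, 30.847665786743164), 11.619656562805176) [0.1192 0.1305 0.1387]
0.098 [279.62534771 315.88473574] 5752 ((476.8429260253906, 207.50360107421875), (33.67129898071289, 50.69407653808594), 15.872936248779297) [0.0986 0.1117 0.1151]
0.1 [283.58270309 349.89123836] 19437 ((477.08953857421875, 206.6362762451172), (33.67129898071289, 79.89285278320312), 15.872936248779297) [0.1022 0.1262 0.1366]
tcp [0.477  0.2072 0.0745] jaw -74.06 down [ 7.e-04  2.e-04 -1.e+00] F [ 0.87 -0.19  3.81] w 0.0235 t 4.0167
tool shift now axes [ 0.0001  0.0015 -0.0013]
spin about y -0.0028
after spin: jaw -73.90000004462645 shift [ 0.0001  0.0015 -0.0013]
```

View pics/w3.png

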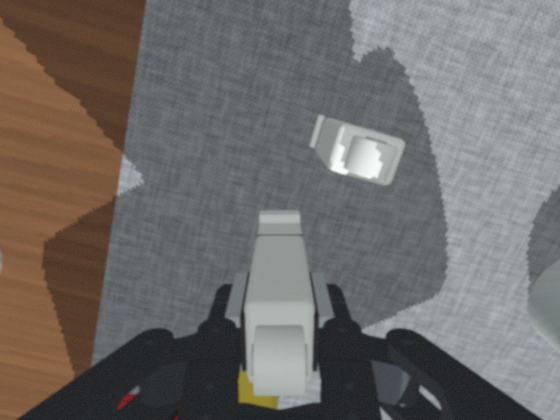

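Request:
play_rows(
  rows=[
    {"gripper": 1, "travel": [0, -0.002, 0], "spin": 0},
    {"gripper": 1, "travel": [0, -0.005, 0], "spin": 0},
    {"gripper": 1, "travel": [0, -0.015, 0], "spin": 0},
    {"gripper": 1, "travel": [0, -0.02, 0], "spin": 0},
    {"gripper": 1, "travel": [0, -0.02, 0], "spin": 0},
    {"gripper": 1, "travel": [0, -0.02, 0], "spin": 0},
    {"gripper": 1, "travel": [0, -0.02, 0], "spin": 0},
    {"gripper": 1, "travel": [0, -0.01, 0], "spin": 0},
    {"gripper": 1, "travel": [0, -0.005, 0], "spin": 0},
    {"gripper": 1, "travel": [0, 0, 0], "spin": 0},
    {"gripper": 1, "travel": [0, 0, 0], "spin": 0},
  ],
)

```text
time_s: 4.98
tcp_pos: [0.4763, 0.2071, 0.1897]
eef_rot: [-0.564, 0.565, -0.426, 0.426]
contact_force: [0.4, 0.6, -1.9]
grip_width: 0.0233
```

Request:
play_rows(
  rows=[
    {"gripper": 1, "travel": [0.015, 0, -0.0043], "spin": 0},
    {"gripper": 1, "travel": [0.032, 0, -0.0092], "spin": 0},
    {"gripper": 1, "travel": [0.036, 0, -0.0104], "spin": 0},
    {"gripper": 1, "travel": [0.036, 0, -0.0104], "spin": 0},
    {"gripper": 1, "travel": [0.036, 0, -0.0104], "spin": 0},
    {"gripper": 1, "travel": [0.036, 0, -0.0104], "spin": 0},
    {"gripper": 1, "travel": [0.036, 0, -0.0104], "spin": 0},
    {"gripper": 1, "travel": [0.036, 0, -0.0104], "spin": 0},
    {"gripper": 1, "travel": [0.036, 0, -0.0104], "spin": 0},
    {"gripper": 1, "travel": [0.036, 0, -0.0104], "spin": 0},
    {"gripper": 1, "travel": [0.024, 0, -0.0069], "spin": 0},
    {"gripper": 1, "travel": [0.013, 0, -0.0037], "spin": 0},
  ],
)

```text
time_s: 5.98
tcp_pos: [0.4743, -0.1831, 0.1894]
eef_rot: [-0.563, 0.565, -0.427, 0.426]
contact_force: [-0.4, 1.3, -2.0]
grip_width: 0.0233
```

Request:
play_rows(
  rows=[
    {"gripper": 1, "travel": [0, 0, 0], "spin": 0.08},
    {"gripper": 1, "travel": [0, 0, 0], "spin": 0.08},
    {"gripper": 1, "travel": [0, 0, 0], "spin": 0.08},
    {"gripper": 1, "travel": [0, 0, 0], "spin": 0.08},
    {"gripper": 1, "travel": [0, 0, 0], "spin": 0.08},
    {"gripper": 1, "travel": [0, 0, 0], "spin": 0},
    {"gripper": 1, "travel": [0, 0, 0], "spin": 0},
  ],
)

```text
time_s: 6.57
tcp_pos: [0.4751, -0.1802, 0.19]
eef_rot: [0.469, -0.47, 0.529, -0.529]
contact_force: [-0.0, -0.3, -1.5]
grip_width: 0.0235
```

```bash
python3 - <<'E'
from h import *
plan([.4765,-.180,.19],83); print(status.sense()['contact_force'])
for n in('wrist','scene','top'): grab(n,n+'4.png')
a=[cv2.imread(f'pics/{n}4.png') for n in('scene','top')]
a=[cv2.resize(a[0][120:270,150:290],None,fx=2.8,fy=2.8,interpolation=cv2.INTER_CUBIC),cv2.resize(a[1][130:280,270:410],None,fx=2.8,fy=2.8,interpolation=cv2.INTER_CUBIC)]
cv2.imwrite('pics/c4.png',np.hstack(a))
E
```

```text
tcp [ 0.4751 -0.1802  0.19  ] jaw -96.85 down [-1.7e-03  1.0e-04 -1.0e+00] F [-0.02 -0.26 -1.47] w 0.0235 t 6.5667
tool shift now axes [-0.0004 -0.      0.0013]
spin about y 0.0025
after spin: jaw -96.9999997930612 shift [-0.0004 -0.      0.0013]
[-0.01994894 -0.25500738 -1.47454642]
```

View pics/wrist4.png

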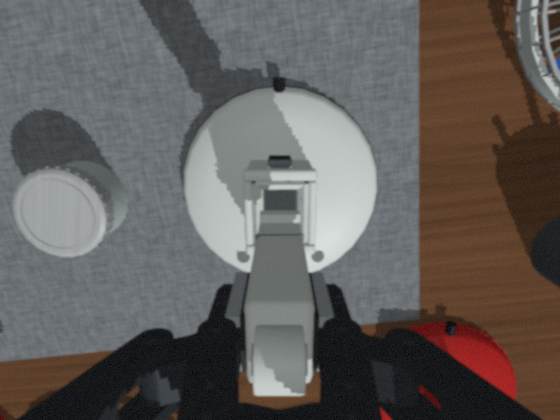

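View pics/c4.png

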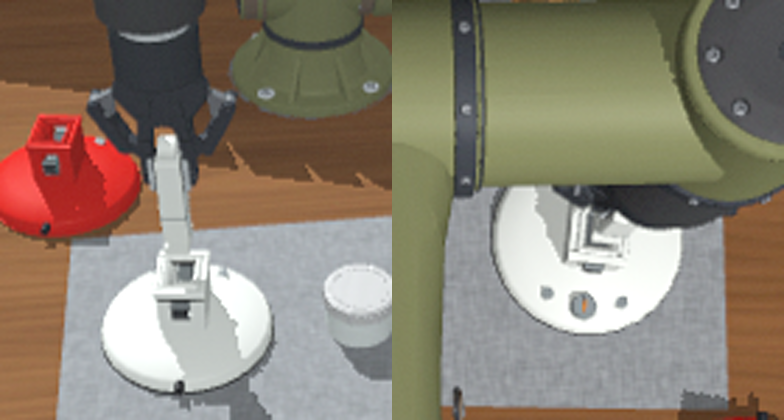

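```bash
cat > rel.py <<'E'
from h import *
s,f=grab('wrist'); P=cloud(s,f); Z=f['range_z']; M=Rq(s['eef_rot'])
T=(P-s['tcp_pos'])@M   # tool coords
ok=(Z>0)
tz=s['tcp_pos'][2]
cap=ok&(P[...,2]>.080)&(P[...,2]<.092)&(np.abs(T[...,0])<.045)&(np.abs(T[...,2])<.05)
sat=f['frame'].max(-1)
cap&=sat>100
q=T[cap]; print('cap n',len(q),'x',np.percentile(q[:,0],[1,99]).round(4),'z',np.percentile(q[:,2],[1,99]).round(4),'h',np.percentile(P[cap][:,2],[5,50,95]).round(4))
print(' outer rect',cv2.minAreaRect((q[:,[0,2]]*1000).astype(np.float32)))
# outer edges rows
for zz in np.arange(0.0,.036,.004):
    k=q[np.abs(q[:,2]-zz)<.002]
    if len(k)>3: print('  z',zz.round(3),'x',k[:,0].min().round(4),k[:,0].max().round(4),'mid',((k[:,0].min()+k[:,0].max())/2).round(4))
for lo,hi in((tz-.05,tz-.03),(tz-.03,tz-.01),(tz-.074,tz-.064)):
    n=ok&(P[...,2]>lo)&(P[...,2]<hi)&(np.abs(T[...,0])<.02)&(np.abs(T[...,2])<.03)&(sat>60)
    q=T[n]
    if len(q)>5: print('neck',round(lo-tz,3),len(q),'x',np.percentile(q[:,0],[1,99]).round(4),'z',np.percentile(q[:,2],[1,50,99]).round(4))
E
python3 rel.py
```

```text
cap n 3276 x [-0.0249  0.0262] z [-0.028   0.0333] h [0.0818 0.0835 0.0854]
 outer rect ((0.6292495727539062, 1.8266334533691406), (52.08041763305664, 63.771697998046875), 0.663585901260376)
  z 0.0 x -0.0252 0.0267 mid 0.0007
  z 0.004 x -0.0251 0.0265 mid 0.0007
  z 0.008 x -0.0248 0.0263 mid 0.0007
  z 0.012 x -0.0255 0.0262 mid 0.0003
  z 0.016 x -0.0256 0.026 mid 0.0002
  z 0.02 x -0.0253 0.0259 mid 0.0003
  z 0.024 x -0.0252 0.0257 mid 0.0003
  z 0.028 x -0.025 0.0263 mid 0.0007
  z 0.032 x -0.025 0.0263 mid 0.0007
neck -0.05 183 x [-0.0111  0.0115] z [0.0108 0.0155 0.0159]
neck -0.03 748 x [-0.0119  0.0121] z [0.013  0.0154 0.016 ]
neck -0.074 128 x [-0.0117  0.0118] z [0.015  0.0154 0.0159]
```

Request:
play_rows(
  rows=[
    {"gripper": 1, "travel": [0.0005, 0.004, 0.0033], "spin": -0.006},
    {"gripper": 1, "travel": [0, 0.008, 0], "spin": 0},
    {"gripper": 1, "travel": [0, 0.008, 0], "spin": 0},
    {"gripper": 1, "travel": [0, 0.002, 0], "spin": 0},
    {"gripper": 1, "travel": [0, 0, 0], "spin": 0},
    {"gripper": 1, "travel": [0, 0, 0], "spin": 0},
  ],
)

```text
time_s: 7.27
tcp_pos: [0.4789, -0.181, 0.1688]
eef_rot: [0.47, -0.47, 0.528, -0.528]
contact_force: [0.8, 0.0, -1.4]
grip_width: 0.0232
```

```bash
python3 rel.py;  python3 - <<'E'
from h import *
plan([.4769,-.180,.168],83)
for n in('wrist','scene'): grab(n,n+'5.png')
a=[cv2.imread(f'pics/{n}5.png') for n in('scene','wrist')]
a=[cv2.resize(a[0][160:260,170:270],(400,400),interpolation=cv2.INTER_CUBIC),cv2.resize(a[1][150:350,180:380],(400,400),interpolation=cv2.INTER_CUBIC)]
cv2.imwrite('pics/c5.png',np.hstack(a))
E
```

```text
cap n 3679 x [-0.0255  0.0256] z [-0.0312  0.03  ] h [0.0818 0.0836 0.0854]
 outer rect ((0.09276008605957031, -1.4288749694824219), (52.1871337890625, 63.38580322265625), 0.49152734875679016)
  z 0.0 x -0.026 0.0258 mid -0.0001
  z 0.004 x -0.0258 0.0256 mid -0.0001
  z 0.008 x -0.0256 0.0254 mid -0.0001
  z 0.012 x -0.0255 0.0261 mid 0.0003
  z 0.016 x -0.0262 0.026 mid -0.0001
  z 0.02 x -0.0259 0.0257 mid -0.0001
  z 0.024 x -0.0258 0.0255 mid -0.0001
  z 0.028 x -0.0256 0.0254 mid -0.0001
  z 0.032 x -0.0223 0.0235 mid 0.0006
neck -0.05 185 x [-0.0111  0.0115] z [0.0106 0.0154 0.0161]
neck -0.03 743 x [-0.0119  0.012 ] z [0.013  0.0154 0.016 ]
neck -0.074 129 x [-0.0119  0.0117] z [0.0151 0.0154 0.0158]
tcp [ 0.479  -0.181   0.1692] jaw -96.63 down [ 2.e-04 -4.e-04 -1.e+00] F [ 0.03  0.4  -1.35] w 0.0235 t 7.3167
tool shift now axes [-0.0007  0.0012 -0.0022]
spin about y 0.0065
after spin: jaw -97.00000001061936 shift [-0.0007  0.0012 -0.0023]
```

View pics/c5.png

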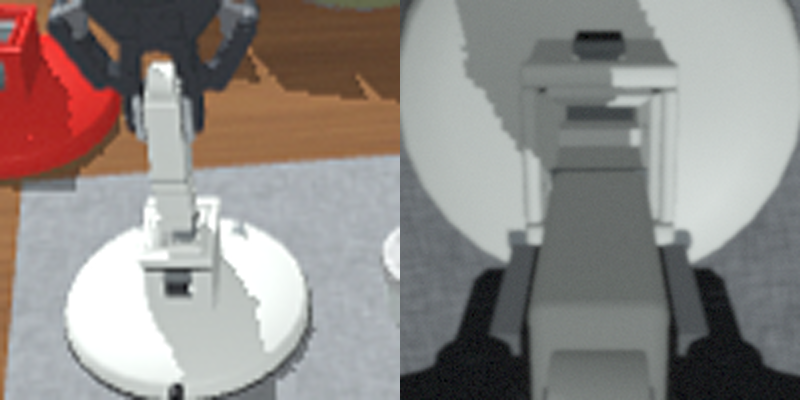

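Foot and mouth are aligned to about 0.3 mm in both directions. Now I'll enter the mouth in small steps, watching the force.

Request:
play_rows(
  rows=[
    {"gripper": 1, "travel": [0, 0.003, 0], "spin": -0.004},
    {"gripper": 1, "travel": [0, 0.003, 0], "spin": 0},
    {"gripper": 1, "travel": [0, 0.002, 0], "spin": 0},
    {"gripper": 1, "travel": [0, 0.002, 0], "spin": 0},
    {"gripper": 1, "travel": [0, 0.002, 0], "spin": 0},
    {"gripper": 1, "travel": [0, 0.002, 0], "spin": 0},
    {"gripper": 1, "travel": [0, 0, 0], "spin": 0},
  ],
)

```text
time_s: 8.0
tcp_pos: [0.4788, -0.1808, 0.1545]
eef_rot: [0.471, -0.471, 0.527, -0.527]
contact_force: [-0.6, 0.0, -1.9]
grip_width: 0.0234
```

```bash
python3 rel.py | tail -4;  python3 -c "
from h import *
plan([.4769,-.180,.1125],83)"
```

```text
z 0.032 x -0.0236 0.0233 mid -0.0001
neck -0.05 176 x [-0.0112  0.0115] z [0.0105 0.0154 0.0159]
neck -0.03 751 x [-0.0119  0.012 ] z [0.0129 0.0155 0.0161]
neck -0.074 2462 x [-0.0198  0.0197] z [-0.0217  0.0185  0.0298]
tcp [ 0.4789 -0.1809  0.1547] jaw -96.41 down [-5.e-04 -1.e-04 -1.e+00] F [ 1.01  0.66 -1.71] w 0.0233 t 8.05
tool shift now axes [-0.0007  0.0422 -0.002 ]
spin about y 0.0103
after spin: jaw -96.99999993385626 shift [-0.0007  0.0422 -0.002 ]
```

Foot bottom is now at about 0.080, a few mm into the mouth, with no contact force. Going on down.

Request:
play_rows(
  rows=[
    {"gripper": 1, "travel": [0, 0.002, 0], "spin": 0},
    {"gripper": 1, "travel": [0, 0.002, 0], "spin": 0},
    {"gripper": 1, "travel": [0, 0.002, 0], "spin": 0},
    {"gripper": 1, "travel": [0, 0, 0], "spin": 0},
  ],
)

```text
time_s: 8.38
tcp_pos: [0.4788, -0.1808, 0.1484]
eef_rot: [0.471, -0.471, 0.527, -0.527]
contact_force: [-0.5, 0.6, -1.4]
grip_width: 0.0232
```

Request:
play_rows(
  rows=[
    {"gripper": 1, "travel": [0, 0.002, 0], "spin": 0},
    {"gripper": 1, "travel": [0, 0.002, 0], "spin": 0},
    {"gripper": 1, "travel": [0, 0.002, 0], "spin": 0},
    {"gripper": 1, "travel": [0, 0, 0], "spin": 0},
  ],
)

```text
time_s: 8.72
tcp_pos: [0.4788, -0.1808, 0.1424]
eef_rot: [0.471, -0.471, 0.527, -0.527]
contact_force: [-0.1, 0.5, -1.3]
grip_width: 0.0233
```

Request:
play_rows(
  rows=[
    {"gripper": 1, "travel": [0, 0.0015, 0], "spin": 0},
    {"gripper": 1, "travel": [0, 0.0015, 0], "spin": 0},
    {"gripper": 1, "travel": [0, 0.001, 0], "spin": 0},
    {"gripper": 1, "travel": [0, 0, 0], "spin": 0},
  ],
)

```text
time_s: 9.05
tcp_pos: [0.4788, -0.1809, 0.1388]
eef_rot: [0.471, -0.471, 0.527, -0.527]
contact_force: [-0.6, 0.2, -1.4]
grip_width: 0.0234
```

Request:
play_rows(
  rows=[
    {"gripper": 1, "travel": [0, 0.0015, 0], "spin": 0},
    {"gripper": 1, "travel": [0, 0.0015, 0], "spin": 0},
    {"gripper": 1, "travel": [0, 0.001, 0], "spin": 0},
    {"gripper": 1, "travel": [0, 0, 0], "spin": 0},
  ],
)

```text
time_s: 9.38
tcp_pos: [0.4792, -0.1811, 0.1354]
eef_rot: [-0.471, 0.471, -0.527, 0.527]
contact_force: [-0.9, 0.1, 1.4]
grip_width: 0.0238
```

Request:
play_rows(
  rows=[
    {"gripper": 1, "travel": [0, 0.001, 0], "spin": 0},
    {"gripper": 1, "travel": [0, 0.001, 0], "spin": 0},
    {"gripper": 1, "travel": [0, 0, 0], "spin": 0},
  ],
)

```text
time_s: 9.63
tcp_pos: [0.4792, -0.181, 0.1333]
eef_rot: [-0.471, 0.471, -0.527, 0.527]
contact_force: [-1.1, -1.3, 3.6]
grip_width: 0.0236
```

Request:
play_rows(
  rows=[
    {"gripper": 1, "travel": [0, 0.001, 0], "spin": 0},
    {"gripper": 1, "travel": [0, 0.001, 0], "spin": 0},
    {"gripper": 1, "travel": [0, 0, 0], "spin": 0},
  ],
)

```text
time_s: 9.88
tcp_pos: [0.4788, -0.1808, 0.1306]
eef_rot: [0.471, -0.471, 0.527, -0.527]
contact_force: [-0.5, -0.9, 0.4]
grip_width: 0.0234
```

Request:
play_rows(
  rows=[
    {"gripper": 1, "travel": [0, 0.001, 0], "spin": 0},
    {"gripper": 1, "travel": [0, 0.001, 0], "spin": 0},
    {"gripper": 1, "travel": [0, 0, 0], "spin": 0},
  ],
)

```text
time_s: 10.13
tcp_pos: [0.4787, -0.1807, 0.1281]
eef_rot: [0.471, -0.471, 0.528, -0.527]
contact_force: [-0.0, 0.4, -1.1]
grip_width: 0.0231
```

Request:
play_rows(
  rows=[
    {"gripper": 1, "travel": [0, 0.001, 0], "spin": 0},
    {"gripper": 1, "travel": [0, 0.001, 0], "spin": 0},
    {"gripper": 1, "travel": [0, 0, 0], "spin": 0},
  ],
)

```text
time_s: 10.38
tcp_pos: [0.4788, -0.1808, 0.1266]
eef_rot: [0.471, -0.471, 0.527, -0.527]
contact_force: [-0.1, 0.2, -0.9]
grip_width: 0.0235
```

Request:
play_rows(
  rows=[
    {"gripper": 1, "travel": [0, 0.001, 0], "spin": 0},
    {"gripper": 1, "travel": [0, 0.001, 0], "spin": 0},
    {"gripper": 1, "travel": [0, 0, 0], "spin": 0},
  ],
)

```text
time_s: 10.63
tcp_pos: [0.4789, -0.1809, 0.1248]
eef_rot: [0.471, -0.471, 0.527, -0.527]
contact_force: [0.0, 0.2, -0.9]
grip_width: 0.0234
```

Request:
play_rows(
  rows=[
    {"gripper": 1, "travel": [0, 0.001, 0], "spin": 0},
    {"gripper": 1, "travel": [0, 0.001, 0], "spin": 0},
    {"gripper": 1, "travel": [0, 0, 0], "spin": 0},
  ],
)

```text
time_s: 10.88
tcp_pos: [0.4789, -0.1809, 0.1228]
eef_rot: [0.471, -0.471, 0.527, -0.527]
contact_force: [-0.5, -0.2, -0.4]
grip_width: 0.0233
```

Request:
play_rows(
  rows=[
    {"gripper": 1, "travel": [0, 0.001, 0], "spin": 0},
    {"gripper": 1, "travel": [0, 0.001, 0], "spin": 0},
    {"gripper": 1, "travel": [0, 0, 0], "spin": 0},
  ],
)

```text
time_s: 11.13
tcp_pos: [0.4789, -0.1809, 0.1208]
eef_rot: [0.471, -0.471, 0.527, -0.527]
contact_force: [0.1, -0.9, -0.6]
grip_width: 0.0233
```

Request:
play_rows(
  rows=[
    {"gripper": 1, "travel": [0, 0.001, 0], "spin": 0},
    {"gripper": 1, "travel": [0, 0.001, 0], "spin": 0},
    {"gripper": 1, "travel": [0, 0, 0], "spin": 0},
  ],
)

```text
time_s: 11.38
tcp_pos: [0.4789, -0.1808, 0.1185]
eef_rot: [0.471, -0.471, 0.527, -0.527]
contact_force: [0.3, 0.6, -1.7]
grip_width: 0.0229
```

Request:
play_rows(
  rows=[
    {"gripper": 1, "travel": [0, 0.001, 0], "spin": 0},
    {"gripper": 1, "travel": [0, 0.001, 0], "spin": 0},
    {"gripper": 1, "travel": [0, 0, 0], "spin": 0},
  ],
)

```text
time_s: 11.63
tcp_pos: [0.4788, -0.1808, 0.1164]
eef_rot: [0.471, -0.471, 0.527, -0.527]
contact_force: [-0.2, -0.3, -1.9]
grip_width: 0.0231
```

Request:
play_rows(
  rows=[
    {"gripper": 1, "travel": [0, 0.001, 0], "spin": 0},
    {"gripper": 1, "travel": [0, 0.001, 0], "spin": 0},
    {"gripper": 1, "travel": [0, 0, 0], "spin": 0},
  ],
)

```text
time_s: 11.88
tcp_pos: [0.4789, -0.1809, 0.1147]
eef_rot: [0.471, -0.471, 0.527, -0.527]
contact_force: [-0.2, 0.3, -0.8]
grip_width: 0.0236
```

Request:
play_rows(
  rows=[
    {"gripper": 1, "travel": [0, 0.001, 0], "spin": 0},
    {"gripper": 1, "travel": [0, 0, 0], "spin": 0},
  ],
)

```text
time_s: 12.05
tcp_pos: [0.4789, -0.1809, 0.1138]
eef_rot: [0.471, -0.471, 0.527, -0.527]
contact_force: [-0.4, -0.1, -1.9]
grip_width: 0.0233
```

Request:
play_rows(
  rows=[
    {"gripper": 1, "travel": [0, 0.001, 0], "spin": 0},
    {"gripper": 1, "travel": [0, 0, 0], "spin": 0},
  ],
)

```text
time_s: 12.22
tcp_pos: [0.4791, -0.181, 0.1132]
eef_rot: [-0.471, 0.471, -0.527, 0.527]
contact_force: [0.2, -0.6, -0.6]
grip_width: 0.0231
```

Request:
play_rows(
  rows=[
    {"gripper": 1, "travel": [0, 0.001, 0], "spin": 0},
    {"gripper": 1, "travel": [0, 0, 0], "spin": 0},
  ],
)

```text
time_s: 12.38
tcp_pos: [0.4793, -0.1811, 0.1132]
eef_rot: [-0.471, 0.471, -0.527, 0.528]
contact_force: [-1.7, 0.9, 4.1]
grip_width: 0.0233
```

```bash
python3 - <<'E'
from h import *
plan([.4769,-.180,.1125],83)
for n in('wrist','scene'): grab(n,n+'6.png')
a=[cv2.imread(f'pics/{n}6.png') for n in('scene','wrist')]
a=[cv2.resize(a[0][160:260,170:270],(400,400),interpolation=cv2.INTER_CUBIC),cv2.resize(a[1][150:350,180:380],(400,400),interpolation=cv2.INTER_CUBIC)]
cv2.imwrite('pics/c6.png',np.hstack(a))
E
```

```text
tcp [ 0.4793 -0.1811  0.1132] jaw -96.4 down [ 1.3e-03 -7.0e-04 -1.0e+00] F [-1.7   0.88  4.06] w 0.0233 t 12.3833
tool shift now axes [-0.0008  0.0007 -0.0025]
spin about y 0.0105
after spin: jaw -96.9999995613024 shift [-0.0008  0.0007 -0.0025]
```

View pics/c6.png

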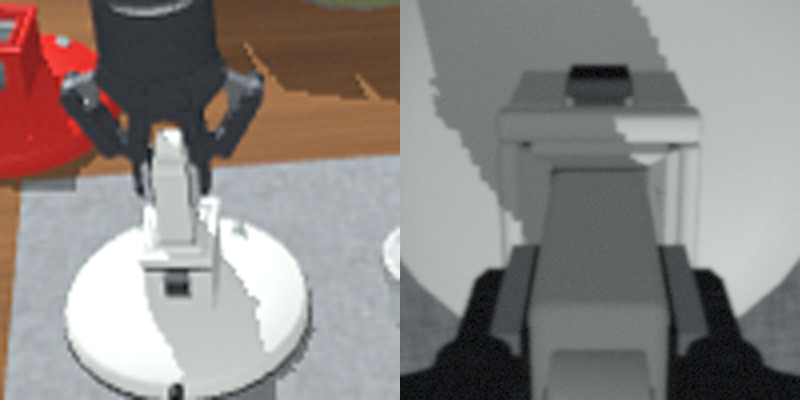

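Hard contact at TCP z 0.1132. That puts the foot at about 0.0387, inside the expected 0.036–0.040, and the grey line is level with the mouth at (602,170). I'll press a bit more firmly to be sure it's home.

Request:
play_rows(
  rows=[
    {"gripper": 1, "travel": [0, 0.001, 0], "spin": 0},
    {"gripper": 1, "travel": [0, 0, 0], "spin": 0},
    {"gripper": 1, "travel": [0, 0, 0], "spin": 0},
  ],
)

```text
time_s: 12.73
tcp_pos: [0.4794, -0.1812, 0.1132]
eef_rot: [-0.472, 0.471, -0.526, 0.528]
contact_force: [-4.5, 2.1, 10.2]
grip_width: 0.0231
```

Request:
play_rows(
  rows=[
    {"gripper": 1, "travel": [0, 0.001, 0], "spin": 0},
    {"gripper": 1, "travel": [0, 0, 0], "spin": 0},
    {"gripper": 1, "travel": [0, 0, 0], "spin": 0},
  ],
)

```text
time_s: 12.98
tcp_pos: [0.4795, -0.1812, 0.1132]
eef_rot: [-0.472, 0.471, -0.526, 0.528]
contact_force: [-5.8, 3.8, 15.1]
grip_width: 0.0234
```

Home: 15 N of pressing gives no more travel (z stays at 0.1132). Now I ease off and go up through the free play.

Request:
play_rows(
  rows=[
    {"gripper": 1, "travel": [0, -0.001, 0], "spin": 0},
    {"gripper": 1, "travel": [0, -0.001, 0], "spin": 0},
    {"gripper": 1, "travel": [0, -0.001, 0], "spin": 0},
    {"gripper": 1, "travel": [0, 0, 0], "spin": 0},
  ],
)

```text
time_s: 13.32
tcp_pos: [0.4792, -0.181, 0.1132]
eef_rot: [-0.471, 0.471, -0.527, 0.527]
contact_force: [0.1, -1.0, 3.3]
grip_width: 0.0233
```

Request:
play_rows(
  rows=[
    {"gripper": 1, "travel": [0, -0.0005, 0], "spin": 0},
    {"gripper": 1, "travel": [0, -0.0005, 0], "spin": 0},
    {"gripper": 1, "travel": [0, 0, 0], "spin": 0},
  ],
)

```text
time_s: 13.57
tcp_pos: [0.4787, -0.1808, 0.1133]
eef_rot: [0.471, -0.471, 0.528, -0.527]
contact_force: [-0.7, -0.7, -2.6]
grip_width: 0.0234
```

Request:
play_rows(
  rows=[
    {"gripper": 1, "travel": [0, -0.0005, 0], "spin": 0},
    {"gripper": 1, "travel": [0, 0, 0], "spin": 0},
  ],
)

```text
time_s: 13.73
tcp_pos: [0.4788, -0.1809, 0.1141]
eef_rot: [0.471, -0.471, 0.527, -0.527]
contact_force: [-0.5, 0.4, -1.3]
grip_width: 0.0229
```

Request:
play_rows(
  rows=[
    {"gripper": 1, "travel": [0, -0.0005, 0], "spin": 0},
    {"gripper": 1, "travel": [0, -0.0005, 0], "spin": 0},
    {"gripper": 1, "travel": [0, 0, 0], "spin": 0},
  ],
)

```text
time_s: 13.98
tcp_pos: [0.479, -0.1809, 0.1156]
eef_rot: [-0.471, 0.471, -0.527, 0.527]
contact_force: [0.3, 0.4, -1.6]
grip_width: 0.0231
```

Request:
play_rows(
  rows=[
    {"gripper": 1, "travel": [0, -0.0005, 0], "spin": 0},
    {"gripper": 1, "travel": [0, -0.0005, 0], "spin": 0},
    {"gripper": 1, "travel": [0, 0, 0], "spin": 0},
  ],
)

```text
time_s: 14.23
tcp_pos: [0.479, -0.1809, 0.1167]
eef_rot: [-0.471, 0.471, -0.527, 0.527]
contact_force: [-0.6, -0.2, -1.4]
grip_width: 0.0234
```

Request:
play_rows(
  rows=[
    {"gripper": 1, "travel": [0, -0.0005, 0], "spin": 0},
    {"gripper": 1, "travel": [0, 0, 0], "spin": 0},
  ],
)

```text
time_s: 14.4
tcp_pos: [0.479, -0.1809, 0.1172]
eef_rot: [-0.471, 0.471, -0.527, 0.527]
contact_force: [0.2, -1.3, -1.6]
grip_width: 0.0234
```

Request:
play_rows(
  rows=[
    {"gripper": 1, "travel": [0, -0.0005, 0], "spin": 0},
    {"gripper": 1, "travel": [0, -0.0005, 0], "spin": 0},
    {"gripper": 1, "travel": [0, 0, 0], "spin": 0},
  ],
)

```text
time_s: 14.65
tcp_pos: [0.479, -0.181, 0.1182]
eef_rot: [-0.471, 0.471, -0.527, 0.527]
contact_force: [-0.1, 0.8, -1.2]
grip_width: 0.0236
```

Request:
play_rows(
  rows=[
    {"gripper": 1, "travel": [0, -0.0005, 0], "spin": 0},
    {"gripper": 1, "travel": [0, 0, 0], "spin": 0},
  ],
)

```text
time_s: 14.82
tcp_pos: [0.479, -0.1809, 0.1186]
eef_rot: [-0.471, 0.471, -0.527, 0.527]
contact_force: [0.2, -0.9, -0.5]
grip_width: 0.0233
```

Request:
play_rows(
  rows=[
    {"gripper": 1, "travel": [0, -0.0005, 0], "spin": 0},
    {"gripper": 1, "travel": [0, 0, 0], "spin": 0},
  ],
)

```text
time_s: 14.98
tcp_pos: [0.4789, -0.1809, 0.1188]
eef_rot: [0.471, -0.471, 0.527, -0.527]
contact_force: [-0.1, -0.7, -3.2]
grip_width: 0.0231
```

The shoulder meets the catches after about 5.6 mm of play. Now the slow rise.

Request:
play_rows(
  rows=[
    {"gripper": 1, "travel": [0, -0.0003, 0], "spin": 0},
    {"gripper": 1, "travel": [0, 0, 0], "spin": 0},
  ],
)

```text
time_s: 15.15
tcp_pos: [0.4789, -0.1808, 0.1189]
eef_rot: [0.471, -0.471, 0.527, -0.527]
contact_force: [1.3, -0.2, -4.5]
grip_width: 0.0232
```

Request:
play_rows(
  rows=[
    {"gripper": 1, "travel": [0, -0.0003, 0], "spin": 0},
    {"gripper": 1, "travel": [0, 0, 0], "spin": 0},
  ],
)

```text
time_s: 15.32
tcp_pos: [0.4788, -0.1808, 0.1191]
eef_rot: [0.471, -0.471, 0.527, -0.527]
contact_force: [1.6, -0.5, -5.9]
grip_width: 0.0233
```

Request:
play_rows(
  rows=[
    {"gripper": 1, "travel": [0, -0.0003, 0], "spin": 0},
    {"gripper": 1, "travel": [0, 0, 0], "spin": 0},
  ],
)

```text
time_s: 15.48
tcp_pos: [0.4788, -0.1808, 0.1192]
eef_rot: [0.471, -0.471, 0.527, -0.527]
contact_force: [0.7, -0.9, -7.5]
grip_width: 0.0233
```

Request:
play_rows(
  rows=[
    {"gripper": 1, "travel": [0, -0.0003, 0], "spin": 0},
    {"gripper": 1, "travel": [0, 0, 0], "spin": 0},
    {"gripper": 1, "travel": [0, -0.0003, 0], "spin": 0},
    {"gripper": 1, "travel": [0, 0, 0], "spin": 0},
  ],
)

```text
time_s: 15.82
tcp_pos: [0.4787, -0.1808, 0.1196]
eef_rot: [0.471, -0.471, 0.528, -0.527]
contact_force: [2.1, -1.0, -12.9]
grip_width: 0.0237
```

Request:
play_rows(
  rows=[
    {"gripper": 1, "travel": [0, -0.0003, 0], "spin": 0},
    {"gripper": 1, "travel": [0, 0, 0], "spin": 0},
  ],
)

```text
time_s: 15.98
tcp_pos: [0.4786, -0.1807, 0.1198]
eef_rot: [0.471, -0.471, 0.528, -0.527]
contact_force: [2.5, -1.9, -15.0]
grip_width: 0.0231
```

Request:
play_rows(
  rows=[
    {"gripper": 1, "travel": [0, 0.0003, 0], "spin": 0},
    {"gripper": 1, "travel": [0, 0, 0], "spin": 0},
  ],
)

```text
time_s: 16.15
tcp_pos: [0.4787, -0.1807, 0.1199]
eef_rot: [0.471, -0.471, 0.528, -0.527]
contact_force: [2.3, -1.7, -15.4]
grip_width: 0.0234
```

Request:
play_rows(
  rows=[
    {"gripper": 1, "travel": [0, 0, 0], "spin": 0},
    {"gripper": 1, "travel": [0, 0, 0], "spin": 0},
  ],
)

```text
time_s: 16.32
tcp_pos: [0.4787, -0.1808, 0.1199]
eef_rot: [0.471, -0.471, 0.528, -0.527]
contact_force: [2.5, -1.4, -16.4]
grip_width: 0.0235
```

Request:
play_rows(
  rows=[
    {"gripper": 1, "travel": [0, 0, 0], "spin": 0},
    {"gripper": 1, "travel": [0, 0, 0], "spin": 0},
  ],
)

```text
time_s: 16.48
tcp_pos: [0.4787, -0.1808, 0.12]
eef_rot: [0.471, -0.471, 0.528, -0.527]
contact_force: [2.2, -1.5, -18.2]
grip_width: 0.0236
```

Request:
play_rows(
  rows=[
    {"gripper": 1, "travel": [0, 0, 0], "spin": 0},
    {"gripper": 1, "travel": [0, 0, 0], "spin": 0},
    {"gripper": 1, "travel": [0, 0, 0], "spin": 0},
  ],
)

```text
time_s: 16.73
tcp_pos: [0.4787, -0.1808, 0.1201]
eef_rot: [0.471, -0.471, 0.527, -0.527]
contact_force: [1.7, -1.6, -18.3]
grip_width: 0.0233
```

The force crept up during the hold because the arm keeps closing its position error. I'm easing off at once.

Request:
play_rows(
  rows=[
    {"gripper": 1, "travel": [0, 0.0012, 0], "spin": 0},
    {"gripper": 1, "travel": [0, 0, 0], "spin": 0},
  ],
)

```text
time_s: 16.9
tcp_pos: [0.4789, -0.1809, 0.1198]
eef_rot: [-0.471, 0.471, -0.527, 0.527]
contact_force: [0.5, 0.3, -14.2]
grip_width: 0.0235
```

Request:
play_rows(
  rows=[
    {"gripper": 1, "travel": [0, 0, 0], "spin": 0},
    {"gripper": 1, "travel": [0, 0, 0], "spin": 0},
  ],
)

```text
time_s: 17.07
tcp_pos: [0.479, -0.1809, 0.1197]
eef_rot: [-0.471, 0.471, -0.527, 0.527]
contact_force: [0.8, 0.2, -13.8]
grip_width: 0.0232
```

Request:
play_rows(
  rows=[
    {"gripper": 1, "travel": [0, 0, 0], "spin": 0},
    {"gripper": 1, "travel": [0, 0, 0], "spin": 0},
  ],
)

```text
time_s: 17.23
tcp_pos: [0.479, -0.1809, 0.1197]
eef_rot: [-0.471, 0.471, -0.527, 0.527]
contact_force: [0.0, 0.7, -13.4]
grip_width: 0.0234
```

Request:
play_rows(
  rows=[
    {"gripper": 1, "travel": [0, 0, 0], "spin": 0},
    {"gripper": 1, "travel": [0, 0, 0], "spin": 0},
  ],
)

```text
time_s: 17.4
tcp_pos: [0.479, -0.1809, 0.1196]
eef_rot: [-0.471, 0.471, -0.527, 0.527]
contact_force: [-0.2, 1.9, -12.0]
grip_width: 0.0233
```

Request:
play_rows(
  rows=[
    {"gripper": 1, "travel": [0, 0, 0], "spin": 0},
    {"gripper": 1, "travel": [0, 0, 0], "spin": 0},
  ],
)

```text
time_s: 17.57
tcp_pos: [0.479, -0.1809, 0.1195]
eef_rot: [-0.471, 0.471, -0.527, 0.527]
contact_force: [-0.7, 0.5, -11.9]
grip_width: 0.0232
```

Request:
play_rows(
  rows=[
    {"gripper": 1, "travel": [0, 0, 0], "spin": 0},
    {"gripper": 1, "travel": [0, 0, 0], "spin": 0},
  ],
)

```text
time_s: 17.73
tcp_pos: [0.479, -0.1809, 0.1195]
eef_rot: [-0.471, 0.471, -0.527, 0.527]
contact_force: [-0.6, 1.1, -11.4]
grip_width: 0.0231
```

Held near 12 N for about 0.8 s (reading 14.2 → 11.4 N, of which about 1.4 N is the neck's weight), and the catches held. Now I ease down to home.

Request:
play_rows(
  rows=[
    {"gripper": 1, "travel": [0, 0.0003, 0], "spin": 0},
    {"gripper": 1, "travel": [0, 0.0005, 0], "spin": 0},
    {"gripper": 1, "travel": [0, 0.0007, 0], "spin": 0},
    {"gripper": 1, "travel": [0, 0.001, 0], "spin": 0},
    {"gripper": 1, "travel": [0, 0.001, 0], "spin": 0},
    {"gripper": 1, "travel": [0, 0.001, 0], "spin": 0},
    {"gripper": 1, "travel": [0, 0.0008, 0], "spin": 0},
    {"gripper": 1, "travel": [0, 0, 0], "spin": 0},
    {"gripper": 1, "travel": [0, 0, 0], "spin": 0},
  ],
)

```text
time_s: 18.48
tcp_pos: [0.4794, -0.1811, 0.1144]
eef_rot: [-0.471, 0.471, -0.527, 0.528]
contact_force: [-2.0, 0.2, -0.4]
grip_width: 0.0234
```

Request:
play_rows(
  rows=[
    {"gripper": 1, "travel": [0, 0.0005, 0], "spin": 0},
    {"gripper": 1, "travel": [0, 0, 0], "spin": 0},
  ],
)

```text
time_s: 18.65
tcp_pos: [0.4794, -0.181, 0.1136]
eef_rot: [-0.471, 0.471, -0.527, 0.527]
contact_force: [-1.9, -0.2, -1.1]
grip_width: 0.0234
```

Request:
play_rows(
  rows=[
    {"gripper": 1, "travel": [0, 0.0005, 0], "spin": 0},
    {"gripper": 1, "travel": [0, 0, 0], "spin": 0},
  ],
)

```text
time_s: 18.82
tcp_pos: [0.4794, -0.1809, 0.1132]
eef_rot: [-0.472, 0.471, -0.527, 0.527]
contact_force: [-0.5, -0.2, -0.7]
grip_width: 0.0235
```

Request:
play_rows(
  rows=[
    {"gripper": 1, "travel": [0, 0.0005, 0], "spin": 0},
    {"gripper": 1, "travel": [0, 0, 0], "spin": 0},
  ],
)

```text
time_s: 18.98
tcp_pos: [0.4794, -0.1809, 0.1132]
eef_rot: [-0.472, 0.471, -0.527, 0.527]
contact_force: [-2.0, 0.7, 2.6]
grip_width: 0.0234
```

Request:
play_rows(
  rows=[
    {"gripper": 0.6, "travel": [0, 0, 0], "spin": 0},
    {"gripper": 0.4, "travel": [0, 0, 0], "spin": 0},
    {"gripper": 0, "travel": [0, 0, 0], "spin": 0},
    {"gripper": 0, "travel": [0, 0, 0], "spin": 0},
    {"gripper": 0, "travel": [0, 0, 0], "spin": 0},
    {"gripper": 0, "travel": [0, 0, 0], "spin": 0},
    {"gripper": 0, "travel": [0, 0, 0], "spin": 0},
    {"gripper": 0, "travel": [0, 0, 0], "spin": 0},
  ],
)

```text
time_s: 19.65
tcp_pos: [0.479, -0.1809, 0.1125]
eef_rot: [-0.471, 0.471, -0.527, 0.527]
contact_force: [-0.7, 0.8, -0.7]
grip_width: 0.0856
```

```bash
python3 - <<'E'
from h import *
plan([.4769,-.180,.25],83)
for n in('wrist','scene'): grab(n,n+'7.png')
a=[cv2.imread(f'pics/{n}7.png') for n in('scene','wrist')]
a=[cv2.resize(a[0][160:260,170:270],(400,400),interpolation=cv2.INTER_CUBIC),cv2.resize(a[1],(533,400))]
cv2.imwrite('pics/c7.png',np.hstack(a)[:,:800])
E
```

```text
tcp [ 0.479  -0.1809  0.1125] jaw -96.4 down [ 0.e+00 -1.e-04 -1.e+00] F [-0.68  0.77 -0.71] w 0.0856 t 19.65
tool shift now axes [-0.0007 -0.1375 -0.0022]
spin about y 0.0104
after spin: jaw -97.00000000196941 shift [-0.0006 -0.1375 -0.0022]
```

View pics/c7.png

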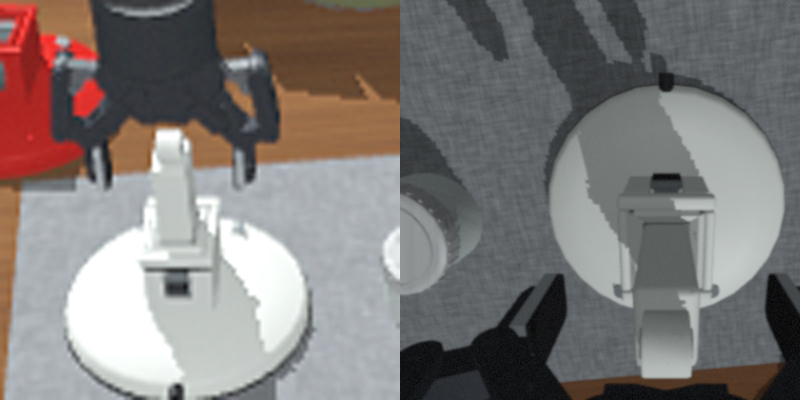

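Fingers are open on both sides and the neck stands in the stem, upright, with the line at the mouth (scene crop (175,240)). Retreating straight up.

Request:
play_rows(
  rows=[
    {"gripper": 0, "travel": [0, -0.005, 0], "spin": 0},
    {"gripper": 0, "travel": [0, -0.01, 0], "spin": 0},
    {"gripper": 0, "travel": [0, -0.015, 0], "spin": 0},
    {"gripper": 0, "travel": [0, -0.02, 0], "spin": 0},
    {"gripper": 0, "travel": [0, -0.02, 0], "spin": 0},
    {"gripper": 0, "travel": [0, -0.02, 0], "spin": 0},
    {"gripper": 0, "travel": [0, -0.02, 0], "spin": 0},
    {"gripper": 0, "travel": [0, -0.02, 0], "spin": 0},
    {"gripper": 0, "travel": [0, -0.015, 0], "spin": 0},
    {"gripper": 0, "travel": [0, 0, 0], "spin": 0},
  ],
)

```text
time_s: 20.58
tcp_pos: [0.48, -0.1816, 0.2627]
eef_rot: [-0.473, 0.47, -0.525, 0.529]
contact_force: [0.0, -0.9, 0.7]
grip_width: 0.0856
```

Request:
play_rows(
  rows=[
    {"gripper": 0, "travel": [-0.02, 0, -0.005], "spin": 0},
    {"gripper": 0, "travel": [-0.03, 0, -0.01], "spin": 0},
    {"gripper": 0, "travel": [-0.03, 0, -0.01], "spin": 0},
    {"gripper": 0, "travel": [-0.03, 0, -0.01], "spin": 0},
    {"gripper": 0, "travel": [-0.03, 0, -0.01], "spin": 0},
    {"gripper": 0, "travel": [-0.03, 0, -0.01], "spin": 0},
    {"gripper": 0, "travel": [-0.02, 0, -0.005], "spin": 0},
    {"gripper": 0, "travel": [0, 0, 0], "spin": 0},
    {"gripper": 0, "travel": [0, 0, 0], "spin": 0},
  ],
)

```text
time_s: 21.33
tcp_pos: [0.4404, 0.0154, 0.258]
eef_rot: [-0.472, 0.472, -0.526, 0.527]
contact_force: [0.3, -0.2, 0.1]
grip_width: 0.0857
```

```bash
python3 - <<'E'
from h import *
for n in('top','scene'):
    s,f=grab(n,n+'8.png'); P=cloud(s,f); Z=f['range_z']
    d=(Z>0)&(np.hypot(P[...,0]-.477,P[...,1]+.181)<.04)&(P[...,2]<.2)
    print(n,'neck top z',np.percentile(P[d][:,2],[95,99,99.8]).round(4))
    m=d&(P[...,2]>.12); q=P[m]
    if len(q)>4: print(' xy',cv2.minAreaRect((q[:,:2]*1000).astype(np.float32)))
a=[cv2.imread(f'pics/{n}8.png') for n in('scene','top')]
cv2.imwrite('pics/c8.png',np.hstack([cv2.resize(a[0][160:270,165:275],(400,400),interpolation=cv2.INTER_CUBIC),cv2.resize(a[1][165:265,290:390],(400,400),interpolation=cv2.INTER_CUBIC)]))
E
```

```text
top neck top z [0.1639 0.1675 0.1687]
 xy ((477.1468200683594, -180.242431640625), (24.591169357299805, 33.467857360839844), 85.04132843017578)
scene neck top z [0.1566 0.1661 0.1673]
 xy ((478.7684326171875, -180.858154296875), (24.14252281188965, 37.81234359741211), 84.6659927368164)
```

View pics/c8.png

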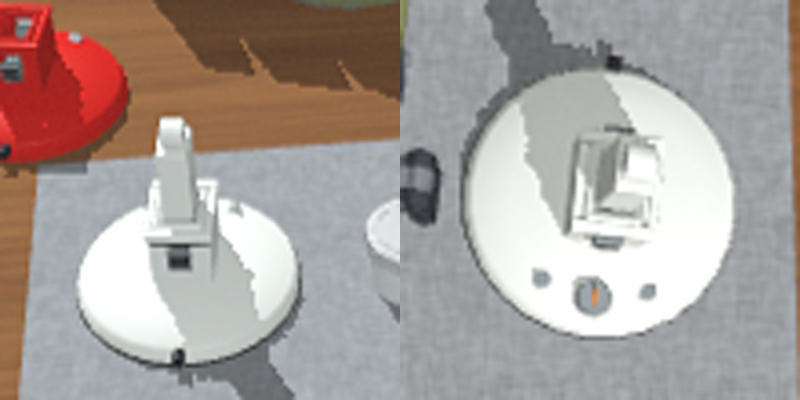

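View pics/scene8.png

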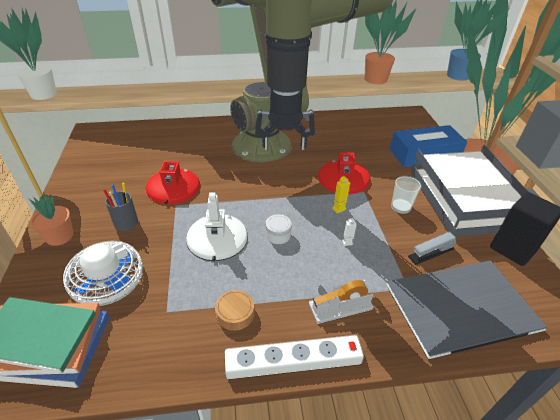

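The neck top is at 0.1675 (expected 0.0387 + 0.129 = 0.1677), centred on the stem at (0.477, -0.180). Both grey tabs are flush with the cap, and the look-alikes and the other objects haven't moved. Handing in.

```bash
python3 -c "
from h import *
print(r.job_done())"
```

```text
the job is handed in; nothing more can be done
None
```

The neck is home and latched in the white base with nothing touching it, and the catches held, but my first try at holding the pull overshot 12 N. I handed the job in at about 21 s.

- **Insertion:** I took the larger white bar and pressed it down in 1 mm steps. The catches resisted with about 5 N, then let it past. It stopped on the hard floor, and pressing to about 15 N moved it no further.
- **Pull test:** The pull was free over about 5.6 mm, then rose slowly. During the first hold the arm's position control kept raising the force, and the wrist reading peaked at 18.3 N. About 1.4 N of that is the neck's weight, so the catches saw about 17 N, close under the 18 N limit. I can't rule out a slightly higher peak between readings. I eased back and held about 12 N for 0.8 s (reading 14.2 falling to 11.4 N).
- **Last checks:** After release the neck top was at z 0.1675 m, against 0.1677 expected when home. It stands upright on the socket's axis, both thumb tabs look snapped in, and nothing else on the desk appears to have moved.

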